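Reload the casting mould with its cores in reverse order

TASK

Move the four mould cores from the grey rack into the pockets of the blue mould in reverse order: counted from each one's yellow end, the core that is first in the rack goes into the last pocket, the second into the third, the third into the second and the last into the first. Carry them over one at a time, the shortest core first and so on up to the longest (red, green, white, black cap), so that the ones already in place never stand taller than the one you bring. Set each down gently, upright and fully home on its pocket floor, without dropping or knocking over any core, and let go of it.

Things in the scene. Friction and masses are not known exactly. Their poses are not given: they have to be found in the camera images.
- rack: Grey plastic rack, fixed on the bench: plate 236 x 64 x 8 mm with a yellow block (26 mm long, 22 mm high) on its +x end. Origin: centre of the grey plate's underside; x along the row to the yellow end, z up. Four square seats stand on it at x = +84, +28, -28, -84 mm (first to fourth from the yellow end), y = 0.
- mould: Blue mould in an aluminium tray (330 x 190 mm, rim 18 mm high), fixed; yellow block (26 mm long, mould height) on its +x end. Origin: centre of the tray's underside, on the bench; x along the row to the yellow end, z up. Four 44 x 44 mm pockets centred at x = +84, +28, -28, -84 mm (first to fourth from the yellow end), y = 0; floors at z = 8 mm, mould top z = 32 mm, walls 12 mm.
- core_red: The shortest mould core, loose, about 110 g, standing upright in the rack: a round steel foot (26 mm across, 24 mm high), a stem 18 mm across, and a red plastic grip cap 24 mm across that takes up the top 34 mm; 66 mm high in all. Origin: centre of its underside; z along its axis, up. Its yaw means nothing.
- core_green: The second shortest mould core, loose, about 120 g, standing upright in the rack: a round steel foot (26 mm across, 24 mm high), a stem 18 mm across, and a green plastic grip cap 24 mm across that takes up the top 34 mm; 76 mm high in all. Origin: centre of its underside; z along its axis, up. Its yaw means nothing.
- core_white: The second longest mould core, loose, about 130 g, standing upright in the rack: a round steel foot (26 mm across, 24 mm high), a stem 18 mm across, and a white plastic grip cap 24 mm across that takes up the top 34 mm; 86 mm high in all. Origin: centre of its underside; z along its axis, up. Its yaw means nothing.
- core_black: The longest mould core, loose, about 140 g, standing upright in the rack: a round steel foot (26 mm across, 24 mm high), a stem 18 mm across, and a black plastic grip cap 24 mm across that takes up the top 34 mm; 96 mm high in all. Origin: centre of its underside; z along its axis, up. Its yaw means nothing.
- seat_red: The square grey seat of the rack in which the red-capped core stands at the start (which place in the row this is changes from start to start), fixed. 52 x 52 mm outside, 44 x 44 mm inside, 18 mm high, floor 4 mm thick. Origin: centre of its underside, 8 mm above the bench; axes as the rack's.
- seat_green: The square grey seat of the rack in which the green-capped core stands at the start (which place in the row this is changes from start to start), fixed. 52 x 52 mm outside, 44 x 44 mm inside, 18 mm high, floor 4 mm thick. Origin: centre of its underside, 8 mm above the bench; axes as the rack's.
- seat_white: The square grey seat of the rack in which the white-capped core stands at the start (which place in the row this is changes from start to start), fixed. 52 x 52 mm outside, 44 x 44 mm inside, 18 mm high, floor 4 mm thick. Origin: centre of its underside, 8 mm above the bench; axes as the rack's.
- seat_black: The square grey seat of the rack in which the black-capped core stands at the start (which place in the row this is changes from start to start), fixed. 52 x 52 mm outside, 44 x 44 mm inside, 18 mm high, floor 4 mm thick. Origin: centre of its underside, 8 mm above the bench; axes as the rack's.

How it is judged:
By the outcome, as a careful person would: the job done as asked, in the order asked, and still so for the second after the job is handed in, with the robot touching nothing.
It also fails if it takes over 120 s, if anything falls off the work surface, if the arm or the gripper's body presses on something with over 40 N, if the wrist force passes 120 N, or if a joint passes its speed limit or range.

ROBOT

A 6-joint arm with a two-finger parallel gripper is mounted at the origin on the work surface. World frame = base frame: x ahead of the robot, y to its left, z up, the work surface at z = 0. Lengths are in mm, angles in degrees, forces in N, time in s.
With the tool pointing down it reaches from about 350 to 875 mm from the base axis. Payload 4.2 kg.
Tool frame: the origin (TCP) lies on the centre line of the jaws, within the pads' length; the fingertips stand 22 mm ahead of it and the grasp point (between the pads) lies 3 mm ahead of it; z points along the fingers, y is the line along which they close (so a half turn about z gives the same grasp; the last joint's range is limited). The gripper opens to 87 mm and grips with 3 to 60 N. Pads are 19 mm wide; open, the fingers measure 117 mm over their backs; the gripper's body (75 mm by 190 mm) begins 51 mm behind the grasp point.
Start: joints at [78.873, 22.042, 0.453, 0, -68.411, -14.817], TCP at [273.394, 562.009, 219.05] pointing down, gripper open.
Joint ranges: [-179.83, 179.83], [-69.29, 118.12], [-61.27, 80.66], [-181.25, 117.63], [-171.15, -9.14], [-177.46, 177.46]. Speed limits (degrees/s): [159.86, 159.86, 180, 180, 180, 180].

INTERFACE

Orientations are given as a 3x3 rotation matrix whose columns are the frame's x, y, z axes.
In Python, from bench import arm gives the robot as it stands. The module is installed in compiled form; this text tells all that it offers.
- The arm moves only by the tool servo_tool, never from a script. Its argument "commands" is a list that holds one entry, the list of rows, each a list of 5 numbers: the shift along the world's x, y, z in units of 15 cm (1.0 is 15 cm), then the turn about the world's z in units of 60 degrees (1.0 is 60 degrees), then the opening, from 0 (shut) to 1 (fully open). In form: [[[x, y, z, spin, hand], ...]]. A call has 1 to 12 rows; each row shifts and turns the commanded pose from where the row before left it; what a row does not reach is not made up. A row lasts 1/10 s, in which the tool goes at most 50 mm and 8.59 degrees, less where a joint would pass 70% of its speed; a pose out of reach is approached as far as the arm can. A call with a number of a shift or a turn outside -1 to 1 is refused whole. A call with a gripper value outside its range is refused whole. The fingers move at their own pace and stop on an object; "force" is the grip in N (left out, the last holds). Time passes only in rows, so rows that do not move let the fingers close. It gives the time, the measured TCP pose, the force, the opening and the grip force at its end, in the units of the state.
- arm.observe(): the state, without advancing time (a new reading comes with each control period).
- arm.read_camera(name): name is "side" or "top" or "wrist"; returns the picture (400x640x3 uint8, red, green, blue); there is no depth.
- arm.camera_model(name): a dict with "vertical_fov" (degrees; the focal length in pixels is half the picture's height over the tangent of half this angle, whatever the lens; pixels are square), "cx", "cy" (the principal point, pixels), "k1" (the pictures are not rectified: a ray, as slopes to the right and down, at radius r is drawn at 1 + k1 r^2 times it, then the intrinsics apply), "rvec" (rotation vector, rad) and "tvec" (3), from world to camera coordinates, as OpenCV has them. Camera axes: x right, y down, z forward; pixel columns grow to the right and rows downward; lengths in mm; the calibration is good to about 2 mm. A picture is of the moment at which its call begins: read the wrist's pose just before it. camera_model takes no time and is no camera call; for the wrist camera it gives the pose at the moment of the call.
- arm.sign_off(): hands the job in; it is judged then, once.
The state is a dict: "time_s": time; "joint_positions": joint angles; "dq": joint speeds; "joint_torque": joint torques, N m; "ee_pos": TCP position; "tcp_rot": TCP orientation; "wrist_force": force on the tool from outside, world axes, zero at the start; "torque": the same for the moment, N m; "grip_width": opening from 0.0 (shut) to 1.0 (fully open); "finger_force": force on a finger pad.
Only numpy, scipy, OpenCV 4.12 (cv2) and the standard library are available. Lean on these libraries where they do the work, as an engineer would, in place of code of your own. Each camera call takes 0.05 s, during which the arm holds its last target. There are 200 camera calls.

## Working session

There is one attempt and no reset: what is moved stays moved. The work goes in short steps, Python scripts to look and compute and a tool call to move; the robot and the scene stay as the last step left them, time stands still between calls to the robot, and variables do not carry over. Pictures are saved under pics/ and viewed, at most 14 in all, crops included, and the job is handed in when it is done.

Besides the shell and the picture viewer there is one more tool, called as a command line: name --argument value ..., lists and objects as JSON in quotes. servo_tool: Moves the arm, as the interface text tells. Shifts and turns lie within -1 to 1; 1 stands for 15 cm of shift or 60 degrees of turn. Its arguments: {"type":"object","properties":{"commands":{"type":"array"},"force":{"type":"number"}},"required":["commands"]}

```bash
mkdir -p pics; ls
python3 - <<'E'
from bench import arm
import cv2
s=arm.observe();print(s)
for n in("top","side"):
    print(n,arm.camera_model(n)); cv2.imwrite(f"pics/{n}0.png",arm.read_camera(n)[:,:,::-1])
E
```

```text
pics
{'time_s': 0.0, 'joint_positions': array([ 7.88734621e+01,  2.20910708e+01,  3.80646020e-01, -2.95429255e-02,
       -6.84132156e+01, -1.48150060e+01]), 'dq': array([-0.05339908,  0.00542221, -0.13572211,  0.02496779, -0.03789091,
        0.01843547]), 'joint_torque': array([ 4.60262220e-05, -3.90664494e+01,  1.87407947e+01,  4.21983361e+00,
        1.10104261e-02, -1.94015411e-04]), 'ee_pos': array([273.1364344 , 561.47279554, 217.96085782]), 'tcp_rot': array([[ 8.99157638e-01, -4.37623989e-01, -8.86865180e-04],
       [-4.37624878e-01, -8.99155363e-01, -2.02480035e-03],
       [ 8.86716230e-05,  2.20872897e-03, -9.99997557e-01]]), 'wrist_force': array([0.17674729, 0.47668626, 0.78746062]), 'torque': array([-0.0203652 ,  0.00695533,  0.00779079]), 'finger_force': 0.0, 'grip_width': 1.0009861126239907}
top {'vertical_fov': 43.59362051458115, 'cx': 316.2803486564816, 'cy': 201.81194803273493, 'k1': -0.07642291926349373, 'rvec': array([ 2.18548946, -2.16211575,  0.11151937]), 'tvec': array([-17.2938465 , 551.52776504, 953.76209525])}
side {'vertical_fov': 51.63139005400646, 'cx': 321.93725335703454, 'cy': 201.04772552769538, 'k1': -0.018241762530547215, 'rvec': array([ 0.16486044, -2.73047654,  1.48495522]), 'tvec': array([539.12941237,  71.39963218, 699.093124  ])}
```

View pics/top0.png

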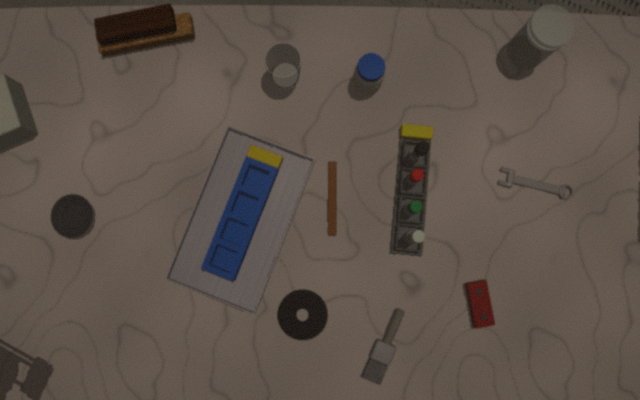

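View pics/side0.png

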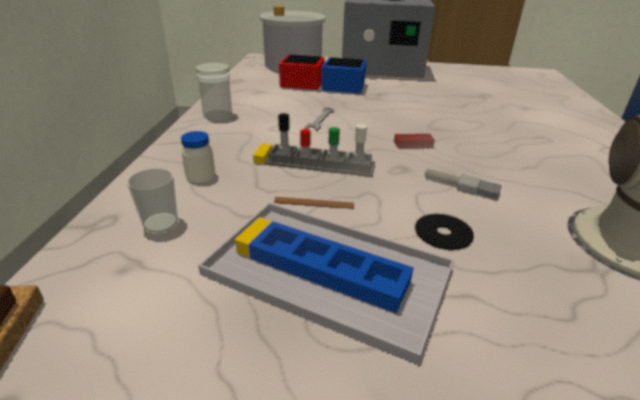

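The top view shows the rack row from the yellow end (417,131) as black (421,148), red (417,175), green (415,207), white (418,237). The blue mould's yellow end is at (265,156) and its far end at (220,270). So red goes to pocket 3, green to 2, white to 1 and black to 4.

```bash
cat > h.py <<'E'
import numpy as np, cv2
from bench import arm
def cam(n):
    m=arm.camera_model(n); f=200/np.tan(np.radians(m["vertical_fov"]/2))
    K=np.array([[f,0,m["cx"]],[0,f,m["cy"]],[0,0,1]]); R=cv2.Rodrigues(np.array(m["rvec"]))[0]
    return K,np.array([m["k1"],0,0,0.]),R,np.array(m["tvec"])
def ray(c,px):
    K,d,R,t=c
    u=cv2.undistortPoints(np.array(px,float).reshape(-1,1,2),K,d)[:,0]
    return -R.T@t,np.c_[u,np.ones(len(u))]@R
def plane(c,px,z):
    o,v=ray(c,px); return o+v*((z-o[2])/v[:,2])[:,None]
def proj(c,P):
    K,d,R,t=c
    return cv2.projectPoints(np.array(P,float).reshape(-1,1,3),cv2.Rodrigues(R)[0],t,K,d)[0][:,0]
def biggest(m):
    n,l,s,c=cv2.connectedComponentsWithStats(m.astype(np.uint8)); i=1+np.argmax(s[1:,4]); return (l==i).astype(np.uint8),c[i],s[i]
E
python3 - <<'E'
from h import *
c=cam("top"); im=cv2.imread("pics/top0.png"); h=cv2.cvtColor(im,cv2.COLOR_BGR2HSV)
H,S,V=[h[...,i].astype(int) for i in range(3)]
roi=lambda x0,x1,y0,y1:np.pad(np.ones((y1-y0,x1-x0),bool),((y0,400-y1),(x0,640-x1)))
def rect(m,z,name):
    ct=max(cv2.findContours(m,cv2.RETR_EXTERNAL,cv2.CHAIN_APPROX_NONE)[0],key=cv2.contourArea)[:,0]
    P=plane(c,ct,z)[:,:2].astype(np.float32); r=cv2.minAreaRect(P); print(name,[np.round(x,1) for x in r],np.round(cv2.boxPoints(r),1).tolist())
bl=(H>100)&(H<130)&(S>130)&roi(180,300,130,300)
rect(biggest(bl)[0],32,"blue")
ye=(H>18)&(H<35)&(S>130)
rect(biggest(ye&roi(230,300,130,180))[0],32,"yel mould")
rect(biggest(ye&roi(390,450,110,145))[0],22,"yel rack")
a=(bl|(ye&roi(230,300,130,180)))
rect(biggest(a)[0],32,"blue+yel")
for n,m,hh in(("red",((H<8)|(H>172))&(S>130)&roi(400,435,160,195),66),("green",(H>50)&(H<85)&(S>110)&roi(400,435,190,225),76),("white",(V>140)&(S<60)&roi(403,430,225,250),86),("black",(V<45)&roi(405,435,135,160),96)):
    b,ce,s=biggest(m); print(n,ce,s,plane(c,ce,12+hh-5))
cv2.imwrite("pics/rack.png",cv2.resize(im[115:265,385:445],None,fx=4,fy=4,interpolation=cv2.INTER_CUBIC)*1)
E
```

```text
blue [array([517.7, 137.9]), array([ 67.3, 232.2]), np.float64(69.6)] [[397.20001220703125, 146.8000030517578], [614.9000244140625, 66.0], [638.2999877929688, 129.10000610351562], [420.6000061035156, 209.89999389648438]]
yel mould [array([641. ,  91.6]), array([68.2, 24. ]), np.float64(69.4)] [[617.7999877929688, 63.900001525878906], [640.2000122070312, 55.5], [664.2999877929688, 119.30000305175781], [641.7999877929688, 127.80000305175781]]
yel rack [array([ 696.2, -210.5]), array([65.3, 29.2]), np.float64(86.4)] [[679.5999755859375, -242.1999969482422], [708.7999877929688, -244.0], [712.7999877929688, -178.89999389648438], [683.7000122070312, -177.10000610351562]]
blue+yel [array([517.7, 137.9]), array([ 67.3, 232.2]), np.float64(69.6)] [[397.20001220703125, 146.8000030517578], [614.9000244140625, 66.0], [638.2999877929688, 129.10000610351562], [420.6000061035156, 209.89999389648438]]
red [416.72611465 174.67515924] [409 168  16  14 157] [[ 600.70987009 -200.12619868   73.        ]]
green [415.52293578 206.22018349] [410 201  12  12 109] [[ 540.01557831 -195.2191487    83.        ]]Traceback (most recent call last):
  File "<stdin>", line 16, in <module>
  File "h.py", line 17, in biggest
    n,l,s,c=cv2.connectedComponentsWithStats(m.astype(np.uint8)); i=1+np.argmax(s[1:,4]); return (l==i).astype(np.uint8),c[i],s[i]
                                                                      ~~~~~~~~~^^^^^^^^^
    return _wrapfunc(a, 'argmax', axis=axis, out=out, **kwds)
    return bound(*args, **kwds)
ValueError: attempt to get argmax of an empty sequence
```

servo_tool --commands '[[[0.11,-0.29,0.02,0.03,1],[0.11,-0.29,0.02,0.03,1],[0.11,-0.29,0.02,0.03,1],[0.11,-0.29,0.02,0.03,1],[0.11,-0.29,0,0.03,1],[0.11,-0.29,0,0.03,1],[0.11,-0.29,0,0.03,1],[0.11,-0.29,0,0.03,1],[0.11,-0.29,0,0.03,1],[0.11,-0.29,0,0.03,1],[0.11,-0.29,0,0.03,1],[0.11,-0.29,0,0.03,1]]]'

```text
time_s: 1.3
ee_pos: [471.4, 38.1, 231.0]
tcp_rot: [[0.997, -0.074, -0.0], [-0.074, -0.997, 0.0], [-0.0, -0.0, -1.0]]
wrist_force: [0.2, 1.0, 1.2]
grip_width: 1.001
finger_force: 0.0
```

servo_tool --commands '[[[0.12,-0.29,0,0,1],[0.12,-0.29,0,0,1],[0.12,-0.29,0,0,1],[0.12,-0.29,0,0,1],[0.12,-0.29,0,0,1],[0,-0.1,0,0,1],[0,0,0,0,1],[0,0,0,0,1]]]'

```text
time_s: 2.1
ee_pos: [560.7, -192.1, 230.5]
tcp_rot: [[0.997, -0.076, -0.001], [-0.076, -0.997, 0.001], [-0.001, -0.0, -1.0]]
wrist_force: [-0.2, 0.2, -0.9]
grip_width: 0.997
finger_force: 0.0
```

Run:
```python
from h import *
s=arm.observe();print(s["ee_pos"],s["tcp_rot"],s["joint_positions"].round(0),arm.camera_model("wrist"),s["time_s"])
cv2.imwrite("pics/w1.png",arm.read_camera("wrist")[:,:,::-1])
```

```text
[ 560.74241315 -192.10285508  230.54491477] [[ 9.97091264e-01 -7.62075977e-02 -1.18901836e-03]
 [-7.62069383e-02 -9.97091848e-01  5.90399666e-04]
 [-1.23055345e-03 -4.98070901e-04 -9.99999119e-01]] [ -3.  18.  -3.  -0. -68.  89.] {'vertical_fov': 64.9828203972949, 'cx': 313.97084299807454, 'cy': 194.9678017114936, 'k1': -0.054131895989519466, 'rvec': array([-2.00081502,  2.15881367,  0.29192376]), 'tvec': array([-148.82433832,  517.46716586,  554.52548836])} 2.1
```

View pics/w1.png

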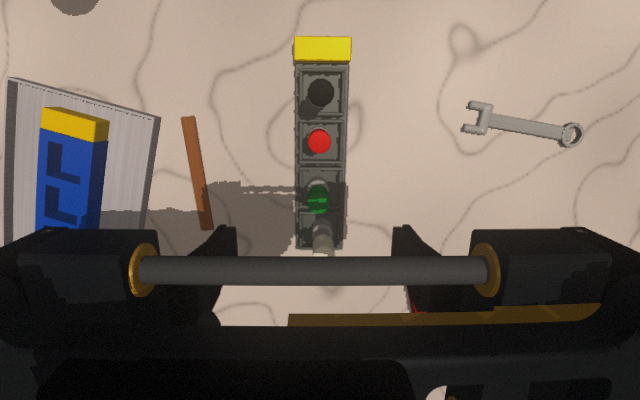

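The wrist view shows black (320,92), red (319,141), green (318,199) and white (322,238), which is partly hidden by the gripper, with the rack's yellow block at (322,49). Measuring these next.

Run:
```python
from h import *
c=cam("wrist"); ct=cam("top"); im=cv2.imread("pics/w1.png"); h=cv2.cvtColor(im,cv2.COLOR_BGR2HSV)
H,S,V=[h[...,i].astype(int) for i in range(3)]
print("cam pos",(-c[2].T@c[3]).round(0),"top",(-ct[2].T@ct[3]).round(0))
roi=lambda x0,x1,y0,y1:np.pad(np.ones((y1-y0,x1-x0),bool),((y0,400-y1),(x0,640-x1)))
for n,m,hh in(("red",((H<8)|(H>172))&(S>130)&roi(300,340,120,160),66),("green",(H>50)&(H<85)&(S>110)&roi(300,340,175,225),76),("black",(V<50)&roi(304,340,75,110),96)):
    b,ce,s=biggest(m); print(n,ce,s,plane(c,ce,12+hh).round(1))
ye=biggest((H>18)&(H<35)&(S>130)&roi(280,360,20,75))[0]
k=max(cv2.findContours(ye,0,1)[0],key=cv2.contourArea)[:,0]
r=cv2.minAreaRect(plane(c,k,22)[:,:2].astype(np.float32));print(r,cv2.boxPoints(r).round(1).tolist())
t=cv2.imread("pics/top0.png")
cr=[cv2.resize(x,(int(x.shape[1]*560/x.shape[0]),560),interpolation=cv2.INTER_CUBIC) for x in(t[120:260,385:445],im[30:250,280:365])]
cv2.imwrite("pics/rack.png",cv2.convertScaleAbs(np.hstack(cr),alpha=1.6))
```

```text
cam pos [ 633. -196.  397.] top [ 456.   -7. 1003.]
red [318.6938326  140.94713656] [307 129  24  25 454] [[ 601.6 -199.1   78. ]]
green [317.79118329 200.45475638] [307 186  22  28 431] [[ 542.3 -193.8   88. ]]
black [318.64516129  98.82580645] [308  86  25  20 155] [[ 641.6 -201.4  108. ]]
((697.1157836914062, -210.83966064453125), (63.321876525878906, 27.196088790893555), 85.7159652709961) [[681.2000122070312, -241.39999389648438], [708.2999877929688, -243.39999389648438], [713.0, -180.3000030517578], [685.9000244140625, -178.3000030517578]]
```

View pics/rack.png

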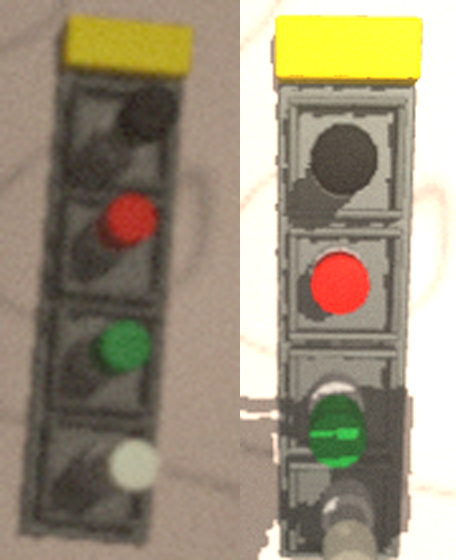

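Run:
```python
from h import *
c=cam("top")
# wrist view was taken at the present pose
print("black wrist",plane(cam("wrist"),[320.5,92.1],108).round(1),"top",plane(c,[385+148/4,120+113/4],106).round(1))
print("white top",plane(c,[418.2,236.2],96).round(1), "red", plane(c,[385+131/4,120+218/4],76).round(1),"green",plane(c,[385+125/4,120+345/4],86).round(1))
```

```text
black wrist [[ 647.2 -203.4  108. ]] top [[ 644.6 -203.6  106. ]]
white top [[ 484.1 -197.    96. ]] red [[ 600.6 -201.4   76. ]] green [[ 539.7 -196.    86. ]]
```

servo_tool --commands '[[[0.14,-0.03,0,0,1],[0.13,-0.023,-0.1,0,1],[0,0,-0.25,0,1],[0,0,-0.25,0,1],[0,0,-0.2,0,1],[0,0,-0.15,0,1],[0,0,-0.12,0,1],[0,0,0,0,1],[0,0,0,0,1]]]' --force 20

```text
time_s: 3.05
ee_pos: [602.3, -199.4, 71.4]
tcp_rot: [[0.997, -0.074, 0.001], [-0.074, -0.997, -0.0], [0.001, 0.0, -1.0]]
wrist_force: [0.0, 0.0, 0.7]
grip_width: 1.0
finger_force: 0.0
```

servo_tool --commands '[[[0,0,0,0,0.5],[0,0,0,0,0.3],[0,0,0,0,0.2],[0,0,0,0,0.1],[0,0,0,0,0.1],[0,0,0,0,0.1],[0,0,0,0,0.1],[0,0,0,0,0.1],[0,0,0,0,0.1],[0,0,0,0,0.1]]]'

```text
time_s: 4.05
ee_pos: [601.9, -200.4, 70.5]
tcp_rot: [[0.997, -0.076, -0.0], [-0.076, -0.997, 0.0], [-0.0, 0.0, -1.0]]
wrist_force: [-0.9, -0.6, -0.2]
grip_width: 0.26
finger_force: 20.0
```

servo_tool --commands '[[[0,0,0.05,0,0.1],[0,0,0.15,0,0.1],[0,0,0.25,0,0.1],[0,0,0.25,0,0.1],[0,0.1,0,0,0.1],[-0.03,0.2,0,-0.03,0.1],[-0.1,0.25,0,-0.04,0.1],[-0.1,0.25,0,-0.04,0.1],[-0.1,0.25,0,-0.04,0.1],[-0.1,0.25,0,-0.04,0.1],[-0.1,0.25,0,-0.04,0.1],[-0.1,0.25,0,-0.037,0.1]]]'

```text
time_s: 5.25
ee_pos: [506.1, 71.0, 175.4]
tcp_rot: [[0.937, -0.35, -0.0], [-0.35, -0.937, 0.0], [-0.0, -0.0, -1.0]]
wrist_force: [1.4, 0.4, -1.6]
grip_width: 0.26
finger_force: 20.0
```

servo_tool --commands '[[[-0.1,0.25,0,0,0.1],[-0.06,0.2,0,0,0.1],[-0.043,0.068,0,0,0.1],[0,0,0,0,0.1],[0,0,0,0,0.1]]]'

```text
time_s: 5.75
ee_pos: [476.7, 146.9, 175.4]
tcp_rot: [[0.938, -0.348, -0.0], [-0.348, -0.938, -0.0], [-0.0, 0.001, -1.0]]
wrist_force: [-0.5, 0.1, -1.2]
grip_width: 0.258
finger_force: 20.0
```

Run:
```python
from h import *
s=arm.observe();print(s["ee_pos"],s["tcp_rot"][:,1],s["grip_width"],s["finger_force"],s["wrist_force"]);c=cam("wrist")
im=arm.read_camera("wrist")[:,:,::-1]
d=np.array([.9375,-.3479]);n=np.array([.3479,.9375]);o=np.array([518.2,137.6])
P=[[*(o+d*x+n*y),32] for X in(84,28,-28,-84) for x in(X-22,X+22) for y in(-22,22)]
im=np.ascontiguousarray(im)
for p in proj(c,P): cv2.circle(im,tuple(int(round(v)) for v in p),2,(0,0,255),-1)
cv2.imwrite("pics/w2.png",im)
```

```text
[476.69600583 146.86603604 175.42707595] [-3.47841104e-01 -9.37553361e-01  5.11758177e-04] 0.25776557400685784 19.99932199716568 [-0.52877079  0.06183826 -1.1778319 ]
```

View pics/w2.png

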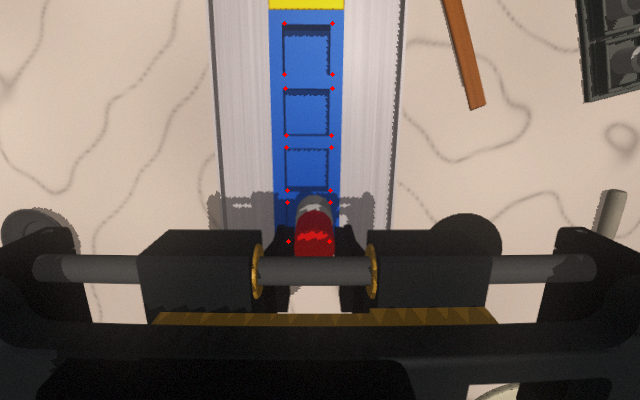

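The red dots are the projected pocket corners, and they match the drawn pockets to about 1–2 px. For example, the first pocket spans columns 284–330. The red core hangs straight at (314,225), so I'm lowering it into pocket 3.

servo_tool --commands '[[[0.102,0,0,0,0.1],[0,0,0,0,0.1],[0,0,-0.2,0,0.1],[0,0,-0.2,0,0.1],[0,0,-0.15,0,0.1],[0,0,-0.1,0,0.1],[0,0,-0.04,0,0.1],[0,0,-0.01,0,0.1],[0,0,-0.01,0,0.1],[0,0,0,0,0.1],[0,0,0,0,0.1]]]'

```text
time_s: 6.9
ee_pos: [492.7, 147.5, 69.8]
tcp_rot: [[0.937, -0.348, 0.001], [-0.348, -0.937, 0.001], [0.001, -0.001, -1.0]]
wrist_force: [0.4, -0.3, -1.3]
grip_width: 0.261
finger_force: 20.0
```

servo_tool --commands '[[[0,0,-0.008,0,0.1],[0,0,-0.006,0,0.1],[0,0,-0.006,0,0.1],[0,0,0,0,0.1],[0,0,0,0,0.1]]]'

```text
time_s: 7.4
ee_pos: [492.5, 147.4, 66.4]
tcp_rot: [[0.938, -0.348, 0.001], [-0.348, -0.938, 0.0], [0.001, -0.0, -1.0]]
wrist_force: [-0.0, 0.4, 1.7]
grip_width: 0.253
finger_force: 20.0
```

servo_tool --commands '[[[0,0,-0.004,0,0.1],[0,0,0,0,0.1],[0,0,0,0,0.1]]]'

```text
time_s: 7.7
ee_pos: [492.8, 147.4, 66.3]
tcp_rot: [[0.938, -0.348, 0.001], [-0.348, -0.938, 0.0], [0.001, -0.001, -1.0]]
wrist_force: [-0.8, 0.4, 5.9]
grip_width: 0.258
finger_force: 20.0
```

servo_tool --commands '[[[0,0,0,0,0.35],[0,0,0,0,0.5],[0,0,0,0,0.8],[0,0,0,0,0.8],[0,0,0,0,0.8],[0,0,0.05,0,0.8],[0,0,0.2,0,0.8],[0,0,0.25,0,0.8],[0,0,0.25,0,0.8],[0,-0.1,0,0,0.8],[0.04,-0.2,0,0.03,0.8],[0.04,-0.25,0,0.04,0.8]]]'

```text
time_s: 8.9
ee_pos: [504.2, 64.5, 178.5]
tcp_rot: [[0.962, -0.275, 0.001], [-0.275, -0.962, 0.001], [0.001, -0.001, -1.0]]
wrist_force: [0.6, 0.6, -0.1]
grip_width: 0.805
finger_force: 0.0
```

servo_tool --commands '[[[0.04,-0.25,0,0.04,0.8],[0.04,-0.25,0,0.04,0.8],[0.04,-0.25,0,0.04,0.8],[0.04,-0.25,0,0.04,0.8],[0.04,-0.25,0,0.037,0.8],[0.04,-0.25,0,0,0.8],[0.04,-0.15,0,0,0.8],[0.003,-0.083,0,0,0.8],[0,0,0,0,0.8]]]'

```text
time_s: 9.8
ee_pos: [546.1, -196.3, 177.5]
tcp_rot: [[0.997, -0.078, -0.001], [-0.078, -0.997, 0.0], [-0.001, -0.0, -1.0]]
wrist_force: [-0.3, -0.1, -0.5]
grip_width: 0.799
finger_force: 0.0
```

Run:
```python
from h import *
s=arm.observe();print(s["ee_pos"],s["tcp_rot"][:,1])
c=cam("wrist");cv2.imwrite("pics/w3.png",arm.read_camera("wrist")[:,:,::-1]);im=arm.read_camera("side")[:,:,::-1]
cv2.imwrite("pics/s3.png",cv2.resize(im[80:360,180:480],None,fx=2,fy=2))
```

```text
[ 546.13061033 -196.30829199  177.46300347] [-7.80227503e-02 -9.96951565e-01 -1.67339351e-04]
```

View pics/s3.png

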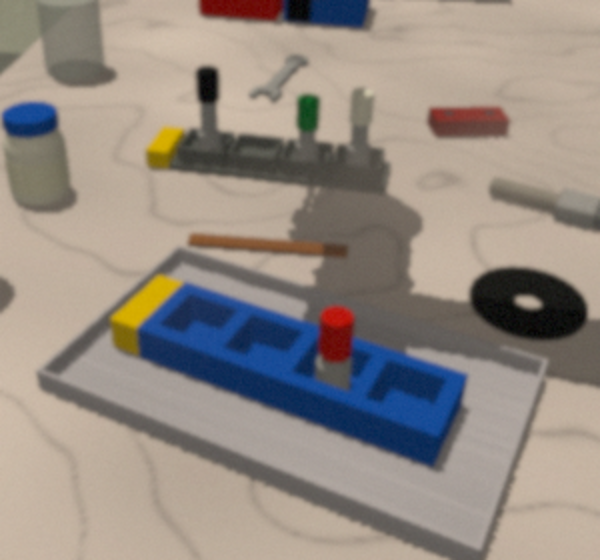

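The side view shows red upright in pocket 3 at (336,345), with black, green and white still standing in the rack. Green is next.

servo_tool --commands '[[[-0.034,0.008,0,0,0.8],[0,0,-0.2,0,0.8],[0,0,-0.2,0,0.8],[0,0,-0.15,0,0.8],[0,0,-0.097,0,0.8],[0,0,0,0,0.8],[0,0,0,0,0.8],[0,0,0,0,0.4],[0,0,0,0,0.3],[0,0,0,0,0.2],[0,0,0,0,0.1],[0,0,0,0,0.1]]]'

```text
time_s: 11.1
ee_pos: [541.6, -194.1, 81.1]
tcp_rot: [[0.997, -0.076, 0.0], [-0.076, -0.997, -0.0], [0.0, 0.0, -1.0]]
wrist_force: [-0.1, -0.2, 0.0]
grip_width: 0.433
finger_force: 0.0
```

servo_tool --commands '[[[0,0,0,0,0.1],[0,0,0,0,0.1],[0,0,0,0,0.1],[0,0,0,0,0.1]]]'

```text
time_s: 11.5
ee_pos: [541.6, -194.1, 80.9]
tcp_rot: [[0.997, -0.076, -0.0], [-0.076, -0.997, -0.0], [-0.0, 0.0, -1.0]]
wrist_force: [0.4, -0.6, 1.0]
grip_width: 0.257
finger_force: 20.0
```

servo_tool --commands '[[[0,0,0.05,0,0.1],[0,0,0.15,0,0.1],[0,0,0.25,0,0.1],[0,0,0.25,0,0.1],[0,0.1,0,0,0.1],[0,0.2,0,-0.03,0.1],[0,0.25,0,-0.04,0.1],[0,0.25,0,-0.04,0.1],[0,0.25,0,-0.04,0.1],[0,0.25,0,-0.04,0.1],[0,0.25,0,-0.04,0.1],[0,0.25,0,-0.037,0.1]]]'

```text
time_s: 12.7
ee_pos: [540.8, 77.7, 185.6]
tcp_rot: [[0.937, -0.349, -0.001], [-0.349, -0.937, 0.0], [-0.001, 0.0, -1.0]]
wrist_force: [1.4, 1.1, -1.8]
grip_width: 0.259
finger_force: 20.0
```

servo_tool --commands '[[[0,0.2,0,0,0.1],[0.019,0.1,0,0,0.1],[0,0.047,0,0,0.1],[0,0,0,0,0.1],[0,0,0,0,0.1]]]'

```text
time_s: 13.2
ee_pos: [544.2, 127.1, 185.7]
tcp_rot: [[0.937, -0.349, -0.001], [-0.349, -0.937, -0.0], [-0.001, 0.001, -1.0]]
wrist_force: [0.2, -0.6, -0.3]
grip_width: 0.254
finger_force: 20.0
```

Descending 185.7 → 80, then creeping down.

servo_tool --commands '[[[0,0.005,-0.2,0,0.1],[0,0,-0.2,0,0.1],[0,0,-0.15,0,0.1],[0,0,-0.1,0,0.1],[0,0,-0.04,0,0.1],[0,0,-0.01,0,0.1],[0,0,-0.008,0,0.1],[0,0,-0.006,0,0.1],[0,0,-0.006,0,0.1],[0,0,0,0,0.1],[0,0,0,0,0.1]]]'

```text
time_s: 14.3
ee_pos: [544.6, 128.9, 78.2]
tcp_rot: [[0.938, -0.348, 0.001], [-0.348, -0.938, 0.0], [0.0, -0.0, -1.0]]
wrist_force: [-0.6, 0.5, -1.5]
grip_width: 0.256
finger_force: 20.0
```

servo_tool --commands '[[[0,0,-0.006,0,0.1],[0,0,-0.005,0,0.1],[0,0,-0.002,0,0.1],[0,0,0,0,0.1],[0,0,0,0,0.1]]]'

```text
time_s: 14.8
ee_pos: [545.0, 128.9, 76.8]
tcp_rot: [[0.938, -0.348, 0.001], [-0.348, -0.938, 0.0], [0.001, -0.001, -1.0]]
wrist_force: [-0.9, -0.8, 6.1]
grip_width: 0.26
finger_force: 20.0
```

servo_tool --commands '[[[0,0,0,0,0.35],[0,0,0,0,0.5],[0,0,0,0,0.8],[0,0,0,0,0.8],[0,0,0,0,0.8],[0,0,0.05,0,0.8],[0,0,0.25,0,0.8],[0,0,0.25,0,0.8],[0,0,0.25,0,0.8],[0,-0.1,0,0,0.8],[-0.04,-0.2,0,0.03,0.8],[-0.05,-0.25,0,0.04,0.8]]]'

```text
time_s: 16.0
ee_pos: [530.8, 46.0, 196.2]
tcp_rot: [[0.961, -0.275, 0.001], [-0.275, -0.961, 0.0], [0.0, -0.001, -1.0]]
wrist_force: [0.6, -0.9, -0.4]
grip_width: 0.799
finger_force: 0.0
```

servo_tool --commands '[[[-0.05,-0.25,0,0.04,0.8],[-0.05,-0.25,0,0.04,0.8],[-0.05,-0.25,0,0.04,0.8],[-0.05,-0.25,0,0.04,0.8],[-0.05,-0.25,0,0.037,0.8],[-0.05,-0.2,0,0,0.8],[-0.017,-0.167,0,0,0.8],[0,0,0,0,0.8],[0,0,0,0,0.8]]]'

```text
time_s: 16.9
ee_pos: [483.0, -196.6, 195.8]
tcp_rot: [[0.997, -0.077, -0.0], [-0.077, -0.997, 0.0], [-0.0, -0.0, -1.0]]
wrist_force: [-0.6, 0.4, -0.2]
grip_width: 0.798
finger_force: 0.0
```

Run:
```python
from h import *
print(arm.observe()["ee_pos"])
c=cam("side");im=cv2.imread("pics/side0.png");h=cv2.cvtColor(im,cv2.COLOR_BGR2HSV)
H,S,V=[h[...,i].astype(int) for i in range(3)]
roi=lambda x0,x1,y0,y1:np.pad(np.ones((y1-y0,x1-x0),bool),((y0,400-y1),(x0,640-x1)))
# side-view cap centres, crossed with the top-view line at known x: report y for cap mid height
for n,m,hh,px in(("red",((H<8)|(H>172))&(S>130)&roi(295,315,120,155),66,(417.7,174.5)),("green",(H>50)&(H<85)&(S>110)&roi(325,345,120,152),76,(416.2,206.2)),("white",(V>165)&roi(350,372,118,143),86,(418.2,236.2)),("black",(V<50)&roi(275,295,105,135),96,(422,148.2))):
    b,ce,s=biggest(m); o,v=ray(c,[ce]); o2,v2=ray(cam("top"),[px]); v=v[0];v2=v2[0]
    p=plane(c,ce,12+hh-17)[0]; print(n,ce.round(1),s,p.round(1))
s3=cv2.imread("pics/s3.png")
```

```text
[ 482.96043178 -196.60064274  195.77231182]
red [305.  137.2] [301 128   9  19 155] [ 601.8 -201.3   61. ]
green [333.5 135.8] [330 128   9  17 127] [ 540.8 -195.9   71. ]
white [360.6 127.5] [350 118  22  25 361] [ 485.8 -226.2   81. ]
black [283.5 122.4] [279 115   9  17 129] [ 647.8 -202.4   91. ]
```

servo_tool --commands '[[[0.007,0,0,0,0.8],[0,0,-0.2,0,0.8],[0,0,-0.2,0,0.8],[0,0,-0.2,0,0.8],[0,0,-0.102,0,0.8],[0,0,0,0,0.8],[0,0,0,0,0.8],[0,0,0,0,0.4],[0,0,0,0,0.3],[0,0,0,0,0.2],[0,0,0,0,0.1],[0,0,0,0,0.1]]]'

```text
time_s: 18.1
ee_pos: [484.5, -196.3, 90.9]
tcp_rot: [[0.997, -0.076, 0.0], [-0.076, -0.997, -0.0], [0.0, -0.0, -1.0]]
wrist_force: [0.2, 0.1, -0.5]
grip_width: 0.429
finger_force: 0.0
```

servo_tool --commands '[[[0,0,0,0,0.1],[0,0,0,0,0.1],[0,0,0,0,0.1],[0,0,0,0,0.1]]]'

```text
time_s: 18.5
ee_pos: [484.4, -196.3, 90.7]
tcp_rot: [[0.997, -0.076, -0.0], [-0.076, -0.997, -0.0], [-0.0, 0.0, -1.0]]
wrist_force: [0.4, -0.0, 0.1]
grip_width: 0.26
finger_force: 20.0
```

servo_tool --commands '[[[0,0,0.05,0,0.1],[0,0,0.2,0,0.1],[0,0,0.25,0,0.1],[0,0,0.25,0,0.1],[0,0.1,0,0,0.1],[0.05,0.2,0,-0.03,0.1],[0.1,0.25,0,-0.04,0.1],[0.1,0.25,0,-0.04,0.1],[0.1,0.25,0,-0.04,0.1],[0.1,0.25,0,-0.04,0.1],[0.1,0.25,0,-0.04,0.1],[0.1,0.25,0,-0.037,0.1]]]'

```text
time_s: 19.7
ee_pos: [581.9, 75.3, 203.3]
tcp_rot: [[0.937, -0.35, -0.001], [-0.35, -0.937, 0.0], [-0.001, 0.0, -1.0]]
wrist_force: [0.5, 0.2, -1.2]
grip_width: 0.257
finger_force: 20.0
```

servo_tool --commands '[[[0.07,0.15,0,0,0.1],[0.03,0.081,0,0,0.1],[0,0,0,0,0.1],[0,0,0,0,0.1]]]'

```text
time_s: 20.1
ee_pos: [596.3, 107.7, 202.9]
tcp_rot: [[0.937, -0.348, -0.001], [-0.348, -0.937, -0.0], [-0.001, 0.001, -1.0]]
wrist_force: [0.4, 0.1, -2.4]
grip_width: 0.257
finger_force: 20.0
```

servo_tool --commands '[[[0.004,0.004,-0.2,0,0.1],[0,0,-0.2,0,0.1],[0,0,-0.2,0,0.1],[0,0,-0.08,0,0.1],[0,0,-0.05,0,0.1],[0,0,-0.015,0,0.1],[0,0,-0.006,0,0.1],[0,0,-0.006,0,0.1],[0,0,-0.006,0,0.1],[0,0,0,0,0.1],[0,0,0,0,0.1]]]'

```text
time_s: 21.2
ee_pos: [597.7, 109.1, 89.1]
tcp_rot: [[0.938, -0.348, 0.001], [-0.348, -0.938, 0.0], [0.0, -0.0, -1.0]]
wrist_force: [0.6, 0.4, -1.4]
grip_width: 0.256
finger_force: 20.0
```

servo_tool --commands '[[[0,0,-0.006,0,0.1],[0,0,-0.006,0,0.1],[0,0,-0.005,0,0.1],[0,0,-0.002,0,0.1],[0,0,0,0,0.1],[0,0,0,0,0.1]]]'

```text
time_s: 21.8
ee_pos: [598.0, 109.1, 86.6]
tcp_rot: [[0.938, -0.348, 0.001], [-0.348, -0.938, 0.0], [0.001, -0.001, -1.0]]
wrist_force: [-0.5, 0.1, 4.8]
grip_width: 0.256
finger_force: 20.0
```

servo_tool --commands '[[[0,0,0,0,0.35],[0,0,0,0,0.5],[0,0,0,0,0.8],[0,0,0,0,0.8],[0,0,0,0,0.8],[0,0,0.05,0,0.8],[0,0,0.25,0,0.8],[0,0,0.25,0,0.8],[0,0,0.25,0,0.8],[0,-0.1,0,0,0.8],[0.04,-0.2,0,0.03,0.8],[0.04,-0.25,0,0.04,0.8]]]'

```text
time_s: 23.0
ee_pos: [609.6, 26.5, 206.6]
tcp_rot: [[0.962, -0.275, 0.001], [-0.275, -0.962, 0.001], [0.001, -0.001, -1.0]]
wrist_force: [0.9, 0.7, 0.3]
grip_width: 0.797
finger_force: 0.0
```

servo_tool --commands '[[[0.04,-0.25,0,0.04,0.8],[0.04,-0.25,0,0.04,0.8],[0.04,-0.25,0,0.04,0.8],[0.04,-0.25,0,0.04,0.8],[0.04,-0.25,0,0.037,0.8],[0.04,-0.18,0,0,0.8],[0.007,-0.102,0,0,0.8],[0,0,0,0,0.8],[0,0,0,0,0.8]]]'

```text
time_s: 23.9
ee_pos: [646.3, -202.9, 205.7]
tcp_rot: [[0.997, -0.076, -0.0], [-0.076, -0.997, 0.0], [-0.0, -0.0, -1.0]]
wrist_force: [-0.7, 0.3, -0.4]
grip_width: 0.798
finger_force: 0.0
```

Run:
```python
from h import *
im=arm.read_camera("side")[:,:,::-1]
cv2.imwrite("pics/s4.png",cv2.resize(im[80:360,180:480],None,fx=2,fy=2))
```

```text
(no output)
```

View pics/s4.png

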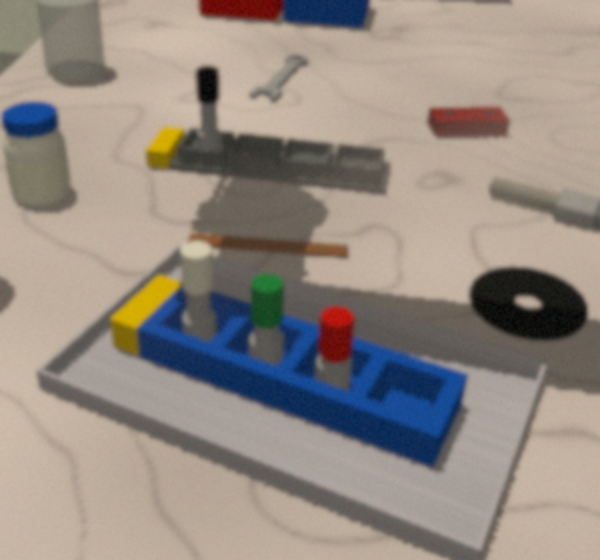

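White (198,280), green (267,312) and red (336,345) stand upright in pockets 1–3. Black is alone in the rack at (207,105).

servo_tool --commands '[[[0,0,-0.1,0,0.8],[0,0,-0.2,0,0.8],[0,0,-0.2,0,0.8],[0,0,-0.12,0,0.8],[0,0,-0.08,0,0.8],[0,0,0,0,0.8],[0,0,0,0,0.8],[0,0,0,0,0.4],[0,0,0,0,0.3],[0,0,0,0,0.2],[0,0,0,0,0.1],[0,0,0,0,0.1]]]'

```text
time_s: 25.15
ee_pos: [646.6, -203.4, 101.1]
tcp_rot: [[0.997, -0.076, 0.0], [-0.076, -0.997, -0.0], [0.0, -0.0, -1.0]]
wrist_force: [-0.7, 0.3, -0.1]
grip_width: 0.434
finger_force: 0.0
```

servo_tool --commands '[[[0,0,0,0,0.1],[0,0,0,0,0.1],[0,0,0,0,0.1],[0,0,0,0,0.1]]]'

```text
time_s: 25.55
ee_pos: [646.6, -203.4, 100.9]
tcp_rot: [[0.997, -0.076, 0.0], [-0.076, -0.997, -0.0], [0.0, 0.0, -1.0]]
wrist_force: [-0.8, -0.8, 0.3]
grip_width: 0.253
finger_force: 20.0
```

servo_tool --commands '[[[0,0,0.05,0,0.1],[0,0,0.2,0,0.1],[0,0,0.25,0,0.1],[0,0,0.25,0,0.1],[-0.05,0.1,0,0,0.1],[-0.1,0.18,0,-0.03,0.1],[-0.14,0.25,0,-0.04,0.1],[-0.14,0.25,0,-0.04,0.1],[-0.14,0.25,0,-0.04,0.1],[-0.14,0.25,0,-0.04,0.1],[-0.14,0.25,0,-0.04,0.1],[-0.14,0.25,0,-0.037,0.1]]]'

```text
time_s: 26.75
ee_pos: [496.9, 65.0, 213.8]
tcp_rot: [[0.937, -0.35, 0.001], [-0.35, -0.937, 0.0], [0.0, -0.001, -1.0]]
wrist_force: [0.5, 0.9, -0.5]
grip_width: 0.259
finger_force: 20.0
```

servo_tool --commands '[[[-0.14,0.25,0,0,0.1],[-0.14,0.25,0,0,0.1],[-0.08,0.13,0,0,0.1],[-0.031,0.058,0,0,0.1],[0,0,0,0,0.1],[0,0,0,0,0.1]]]'

```text
time_s: 27.35
ee_pos: [439.7, 166.5, 213.5]
tcp_rot: [[0.937, -0.348, 0.0], [-0.348, -0.937, -0.0], [0.0, 0.0, -1.0]]
wrist_force: [0.1, 0.1, -1.5]
grip_width: 0.26
finger_force: 20.0
```

servo_tool --commands '[[[0,0,-0.2,0,0.1],[0,0,-0.2,0,0.1],[0,0,-0.2,0,0.1],[0,0,-0.08,0,0.1],[0,0,-0.05,0,0.1],[0,0,-0.015,0,0.1],[0,0,-0.006,0,0.1],[0,0,-0.006,0,0.1],[0,0,-0.006,0,0.1],[0,0,0,0,0.1],[0,0,0,0,0.1]]]'

```text
time_s: 28.45
ee_pos: [439.6, 167.1, 99.2]
tcp_rot: [[0.938, -0.348, 0.001], [-0.348, -0.938, 0.0], [0.0, -0.001, -1.0]]
wrist_force: [1.3, -0.0, -1.5]
grip_width: 0.257
finger_force: 20.0
```

servo_tool --commands '[[[0,0,-0.006,0,0.1],[0,0,-0.005,0,0.1],[0,0,-0.003,0,0.1],[0,0,-0.002,0,0.1],[0,0,0,0,0.1],[0,0,0,0,0.1]]]'

```text
time_s: 29.05
ee_pos: [439.6, 167.0, 96.7]
tcp_rot: [[0.938, -0.348, 0.0], [-0.348, -0.938, 0.0], [0.0, -0.0, -1.0]]
wrist_force: [-0.2, 0.2, 1.3]
grip_width: 0.26
finger_force: 20.0
```

Contact is at the expected height. Releasing and backing away.

servo_tool --commands '[[[0,0,-0.002,0,0.1],[0,0,0,0,0.1],[0,0,0,0,0.35],[0,0,0,0,0.5],[0,0,0,0,0.8],[0,0,0,0,0.8],[0,0,0,0,0.8],[0,0,0.05,0,0.8],[0,0,0.2,0,0.8],[0,0,0.25,0,0.8],[0,0,0.25,0,0.8],[0,0,0,0,0.8]]]'

```text
time_s: 30.25
ee_pos: [442.5, 168.8, 214.8]
tcp_rot: [[0.938, -0.347, 0.011], [-0.347, -0.938, 0.007], [0.008, -0.01, -1.0]]
wrist_force: [0.7, 0.5, -0.1]
grip_width: 0.798
finger_force: 0.0
```

Run:
```python
from h import *
im=arm.read_camera("side")[:,:,::-1]
cv2.imwrite("pics/s5.png",cv2.resize(im[80:360,180:480],None,fx=2,fy=2)); print(arm.observe()["ee_pos"],arm.observe()["time_s"])
```

```text
[440.79931221 167.91532732 211.89914999] 30.3
```

View pics/s5.png

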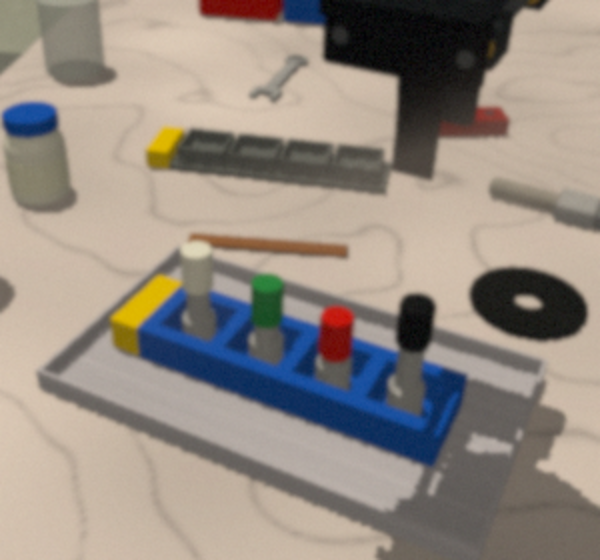

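All four stand upright in their pockets: white (197,290), green (267,315), red (336,345) and black (412,350). The lean grows evenly along the row, so it is perspective. The rack is empty and the gripper is clear.

```bash
python3 -c "
from bench import arm
print(arm.sign_off())"
```

```text
the job is handed in; nothing more can be done
None
```

All four cores are in the mould in reverse order (white, green, red, black from the yellow end), moved shortest first, each set down upright on its pocket floor and released; the job was handed in at about 30 s.

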